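Press the job flask down in its sprung mixer ring

TASK

Mix the flask that stands in the square metal tray: lift it out by its neck and set it upright in the sprung mixer ring made for its size (the large flask in the wide ring, the small flask in the narrow ring). Press it down so that the ring sinks well over a centimetre and keep it pressed: the program finishes while still holding the flask down, hand on it, ring compressed. Leave the flask on the round black rubber mat, the other ring and everything else on the bench as they are.

Things in the scene. Friction and masses are not known exactly. Their poses are not given: they have to be found in the camera images.
- flask_large: large round flask of amber glass, stoppered, 160 g give or take 30 %, 122 mm high in all. Origin: centre of the underside of its foot, z up the axis. Foot 28 mm across; ball 64 mm across centred 34 mm up; straight neck 26 mm across from 66 to 108 mm up, to grip; black stopper 30 mm across from 108 to 122 mm. It stands upright, on the tray or on the mat (4 mm above the table).
- flask_small: small round flask of amber glass, stoppered, 100 g give or take 30 %, 103 mm high in all. Origin: centre of the underside of its foot, z up the axis. Foot 22 mm across; ball 46 mm across centred 25 mm up; straight neck 20 mm across from 48 to 90 mm up, to grip; black stopper 24 mm across from 90 to 103 mm. It stands upright, on the tray or on the mat (4 mm above the table).
- mixer_wide: bench mixer with the wide ring: grey box, 130 (x) x 110 (y) x 30 mm, fixed to the table, with a horizontal steel ring on a coil spring above its middle. The ring is 48 mm inside, 66 mm outside, 10 mm thick; its top edge is 75 mm above the table when up. It is the ring for the large flask, whose ball rests on its inner edge with the flask's foot 13 mm below the ring's top. Origin: centre of the underside, on the ring's axis; z up.
- mixer_narrow: bench mixer with the narrow ring: grey box, 130 (x) x 110 (y) x 30 mm, fixed to the table, with a horizontal steel ring on a coil spring above its middle. The ring is 32 mm inside, 50 mm outside, 10 mm thick; its top edge is 75 mm above the table when up. It is the ring for the small flask, whose ball rests on its inner edge with the flask's foot 8.5 mm below the ring's top. Origin: centre of the underside, on the ring's axis; z up.
- wide_ring (a joint): travel of the wide ring in m: 0 up, grows as it is pressed straight down, 0.018 at its stop. Springs back by itself. About 4 N before it moves (a flask's weight does not sink it), 10 N at 0.010, 15 N at 0.018.
- narrow_ring (a joint): travel of the narrow ring in m: 0 up, grows as it is pressed straight down, 0.018 at its stop. Springs back by itself. About 4 N before it moves (a flask's weight does not sink it), 10 N at 0.010, 15 N at 0.018.
- tray: square shallow aluminium tray, 110 x 110 mm, floor 4 mm thick, rim 12 mm high, fixed. The flask standing in it, within 20 mm of its middle, is the one to mix. Origin: centre of the underside.
- mat: round black rubber mat, 110 mm across, 4 mm thick, fixed. The flask standing on it is to be left alone. Origin: centre of the underside.
- tape_roll: bystander, leave it: black ring lying flat, 70 mm across, 19 mm high
- screwdriver: bystander, leave it: lying flat, about 170 mm long
- jar: bystander, leave it: white lidded jar, 44 mm across, 50 mm high
- brush: bystander, leave it: lying flat, about 160 mm long
- spool: bystander, leave it: grey wire spool standing on end, 60 mm across, 45 mm high
- can: bystander, leave it: spray can, 52 mm across, 150 mm high
- meter: bystander, leave it: black hand-held test meter lying flat, 85 x 160 x 35 mm
Mind the look-alikes: they are no part of the job. Leave any green or yellow look-alike of the flask_large alone.

How it is judged (in metres and radians):
On the way, in this order (a step that is already met when the one before it is completed fails the run):
1. the flask from the tray is lifted clear, the other stays on the mat (((height (world z) of flask_large above 0.06 m and horizontal distance between flask_small and mat below 0.06 m) or (height (world z) of flask_small above 0.06 m and horizontal distance between flask_large and mat below 0.06 m))), for 0.1 s.
2. that flask, upright in the ring of its size, has pressed the ring down by 10 mm or more (((value of joint wide_ring above 0.01 m and horizontal distance between flask_large and mixer_wide below 0.006 m and angle between flask_large's own z axis and vertical below 0.15 rad and contact force between flask_large and mixer_wide above 4 N and (contact force between flask_large and the fingers above 2 N or contact force between flask_large and the arm above 2 N) and horizontal distance between flask_small and mat below 0.06 m) or (value of joint narrow_ring above 0.01 m and horizontal distance between flask_small and mixer_narrow below 0.006 m and angle between flask_small's own z axis and vertical below 0.15 rad and contact force between flask_small and mixer_narrow above 4 N and (contact force between flask_small and the fingers above 2 N or contact force between flask_small and the arm above 2 N) and horizontal distance between flask_large and mat below 0.06 m))), for 0.2 s.
At the end, for the whole second after the job is handed in: Tray's flask held upright (0.15 rad), centred (6 mm) and still in the ring of its size, ring down over 10 mm with over 4 N, hand on the flask with over 2 N; other ring up (3 mm); other flask upright on the mat, moved under 20 mm (((value of joint wide_ring above 0.01 m and horizontal distance between flask_large and mixer_wide below 0.006 m and angle between each of flask_large, flask_small's own z axis and vertical below 0.15 rad and contact force between flask_large and mixer_wide above 4 N and (contact force between flask_large and the fingers above 2 N or contact force between flask_large and the arm above 2 N) and horizontal distance between flask_small and mat below 0.06 m and value of joint narrow_ring below 0.003 m and distance of flask_small from where it was at the start of the episode below 0.02 m and linear speed of flask_large below 0.02 m/s) or (value of joint narrow_ring above 0.01 m and horizontal distance between flask_small and mixer_narrow below 0.006 m and angle between each of flask_small, flask_large's own z axis and vertical below 0.15 rad and contact force between flask_small and mixer_narrow above 4 N and (contact force between flask_small and the fingers above 2 N or contact force between flask_small and the arm above 2 N) and horizontal distance between flask_large and mat below 0.06 m and value of joint wide_ring below 0.003 m and distance of flask_large from where it was at the start of the episode below 0.02 m and linear speed of flask_small below 0.02 m/s))); the arm keeps its last pose, push and grip.
It fails at once if a bystander is moved by more than 30 mm (distance of any of tape_roll, screwdriver, jar, brush, spool, can, meter from where it was at the start of the episode above 0.03 m).
It also fails if it takes over 40 s, if anything falls off the work surface, if the arm or the gripper's body presses on something with over 40 N, if the wrist force passes 120 N, or if a joint passes its speed limit or range.

ROBOT

A 6-joint arm with a two-finger parallel gripper is mounted at the origin on the work surface. World frame = base frame: x ahead of the robot, y to its left, z up, the work surface at z = 0. Lengths are in mm, angles in degrees, forces in N, time in s.
With the tool pointing down it reaches from about 350 to 850 mm from the base axis. Payload 8.1 kg.
Tool frame: the origin (TCP) lies at the very end of the fingers, on their centre line; the grasp point (between the pads) lies 19 mm behind it (r.grip_depth is the distance from the TCP to the grasp point, in mm); z points along the fingers, y is the direction in which the jaws open and shut (so a half turn about z gives the same grasp; the last joint's range is limited). The gripper opens to 85 mm and grips with 20 to 120 N. Pads are 22 mm wide; open, the fingers measure 114 mm over their backs; the gripper's body (76 mm by 85 mm) begins 54 mm behind the grasp point. The pads swing forward as they close: fully open they stand 13 mm farther back than shut.
Start: joints at [60.195, 7.471, 85.268, -0, 87.261, -4.893], TCP at [252.717, 544.187, 231.292] pointing down, gripper open.
Joint ranges: [-169.43, 169.43], [-51.17, 129.36], [1.28, 143.12], [-76.62, 256.62], [0, 156.53], [-152.29, 152.29]. Speed limits (degrees/s): [136.94, 136.94, 159.86, 180, 180, 180].

INTERFACE

Orientations are given as [roll, pitch, yaw] about the fixed x, y, z axes, in that order (R = Rz(yaw) Ry(pitch) Rx(roll)).
In Python, from bench import status, viewer, hand_in, r gives the robot as it stands.
- The arm moves only by the shell command python3 -m crank 'ROWS' [OPENING] [FORCE]. ROWS is a JSON object of lists of equal length, an entry for each row: "slide": the shift along the tool's x, y, z in m, a list of three; "twist": the turn about the tool's z in rad. A call has 1 to 8 rows; each row shifts and turns the commanded pose from where the row before left it, along the tool's axes as they then stand; what a row does not reach is not made up. A row lasts 1/10 s, in which the tool goes at most 50 mm and 8.59 degrees, less where a joint would pass 70% of its speed; a pose out of reach is approached as far as the arm can. A call with a gripper value outside its range is refused whole. OPENING is the closure, from 0 (fully open) to 1 (shut), set as the call begins (- or left out, the last holds). The fingers move at their own pace and stop on an object; FORCE is the grip in N (left out, the last holds). Time passes only in rows, so rows that do not move let the fingers close. It gives the time, the measured TCP pose, the force and the opening at its end, in the units of the state.
- status.sense(): the state, without advancing time (a new reading comes with each control period).
- viewer.snapshot(name): name is "scene" or "top"; returns a dict with "img" (400x640x3 uint8, red, green, blue), "fx", "fy", "cx", "cy" (pixels), "R" (3x3) and "t" (3): a world point X has camera coordinates R X + t. Camera axes: x right, y down, z forward; pixel columns grow to the right and rows downward; lengths in mm; the calibration is good to about 2 mm. A picture is of the moment at which its call begins. There is no depth.
- hand_in(): hands the job in, once; it reports no verdict.
The state is a dict: "time": time; "joint_pos": joint angles; "qd": joint speeds; "joint_efforts": joint torques, N m; "tool_pos": TCP position; "tcp_rot": TCP orientation; "ft_force": force on the tool from outside, world axes, zero at the start; "wrist_torque": the same for the moment, N m; "finger_gap": finger opening in mm.
Only numpy, scipy, OpenCV 4.12 (cv2) and the standard library are available. Lean on these libraries where they do the work, as an engineer would, in place of code of your own. Each camera call takes 0.05 s, during which the arm holds its last target.

## Working session

There is one attempt and no reset: what is moved stays moved. The work goes in short steps, Python scripts to look and compute and a shell command to move; the robot and the scene stay as the last step left them, time stands still between calls to the robot, and variables do not carry over. Pictures are saved under pics/ and viewed, and the job is handed in when it is done.

```bash
ls; mkdir -p pics; python3 - <<'E'
from bench import status, viewer, r
import cv2
s=status.sense();print(s)
for n in("scene","top"):
    d=viewer.snapshot(n);cv2.imwrite(f"pics/{n}0.png",d["img"][:,:,::-1]);print(n,d["fx"],d["fy"],d["cx"],d["cy"],d["R"],d["t"])
    import pickle;pickle.dump(d,open(f"{n}0.pkl","wb"))
E
```

```text
pics
{'time': 0.0, 'joint_pos': array([ 6.01950013e+01,  7.51695105e+00,  8.53288235e+01,  1.50341109e-03,
        8.72598225e+01, -4.89315288e+00]), 'qd': array([ 0.00578474, -0.06899102, -0.10763367, -0.05610347, -0.03763411,
        0.08416169]), 'joint_efforts': array([-1.69620253e-03, -5.69416058e+01, -5.00546837e+01, -3.19047758e-04,
        1.49764458e-02, -9.40426787e-06]), 'tool_pos': array([252.43837536, 543.72014453, 230.22956799]), 'tcp_rot': array([-1.79894916e+02, -1.05032778e-02,  1.55088071e+02]), 'ft_force': array([ 0.62104327,  0.21767459, -0.27997073]), 'wrist_torque': array([ 0.02547199,  0.00376883, -0.08401088]), 'finger_gap': 84.92653890317632}
scene 455.856985257734 455.856985257734 319.1789189582973 199.70849519360306 [[ 0.4211058   0.9069324   0.01198056]
 [ 0.70008315 -0.31660696 -0.64003408]
 [-0.57667451  0.27790945 -0.76825311]] [-187.70940497 -368.49777125 1588.33469426]
top 482.89970396526036 482.89970396526036 324.3008596747086 202.48642681926387 [[-0.0071335  -0.99993639  0.00873698]
 [-0.99000607  0.00583151 -0.14090413]
 [ 0.14084422 -0.00965481 -0.98998469]] [ -70.23297949  577.49990134 1235.25208067]
```

View pics/scene0.png

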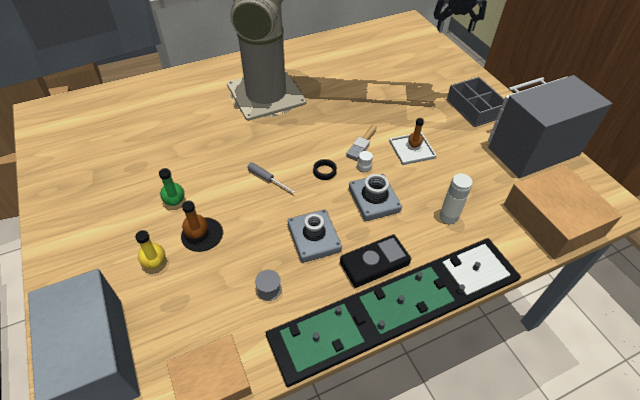

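View pics/top0.png

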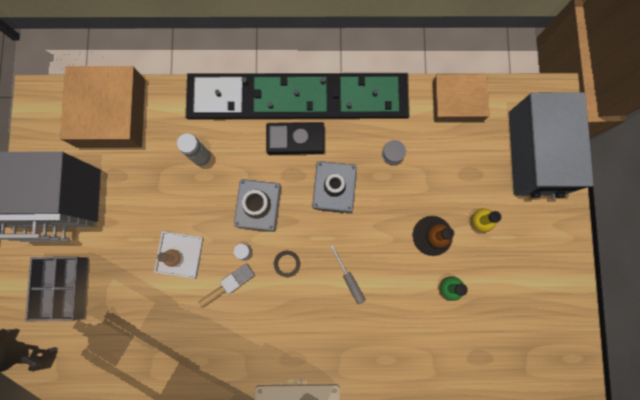

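The scene view shows the tray (412,148) holding an amber flask and the mat (202,233) holding a bigger one. The mixers are at about (315,235) and (375,195). In the top view the tray is at (180,255), and the mixer rings are at (335,184) and (255,203). Next I'll zoom in and measure.

```bash
cat > h.py <<'E'
import numpy as np,pickle,cv2
def ray(d,u,v):
    R=np.array(d["R"]);t=np.array(d["t"]);c=-R.T@t
    return c,R.T@np.array([(u-d["cx"])/d["fx"],(v-d["cy"])/d["fy"],1.])
def onz(d,u,v,z):
    c,k=ray(d,u,v);return c+k*(z-c[2])/k[2]
def proj(d,X):
    x=np.array(d["R"])@np.array(X,float)+np.array(d["t"]);return np.array([d["cx"]+d["fx"]*x[0]/x[2],d["cy"]+d["fy"]*x[1]/x[2]])
def tri(obs):
    A=np.zeros((3,3));b=np.zeros(3);rs=[]
    for d,u,v in obs:
        c,k=ray(d,u,v);k/=np.linalg.norm(k);P=np.eye(3)-np.outer(k,k);A+=P;b+=P@c;rs.append((c,P))
    X=np.linalg.solve(A,b);return X,[float(np.linalg.norm(P@(X-c))) for c,P in rs]
E
python3 - <<'E'
from h import *
T=pickle.load(open("top0.pkl","rb"));S=pickle.load(open("scene0.pkl","rb"))
def crop(d,u,v,w,h,f,i): return cv2.resize(d["img"][v:v+h,u:u+w,::-1],None,fx=f,fy=f,interpolation=cv2.INTER_CUBIC)
a=crop(T,145,225,70,60,5,0);b=crop(S,380,110,70,60,5,0)
c=crop(T,305,155,70,60,5,0);e=crop(S,280,200,70,60,5,0)
cv2.imwrite("pics/crops.png",np.vstack([np.hstack([a,b]),np.hstack([c,e])]))
E
```

```text
(no output)
```

View pics/crops.png

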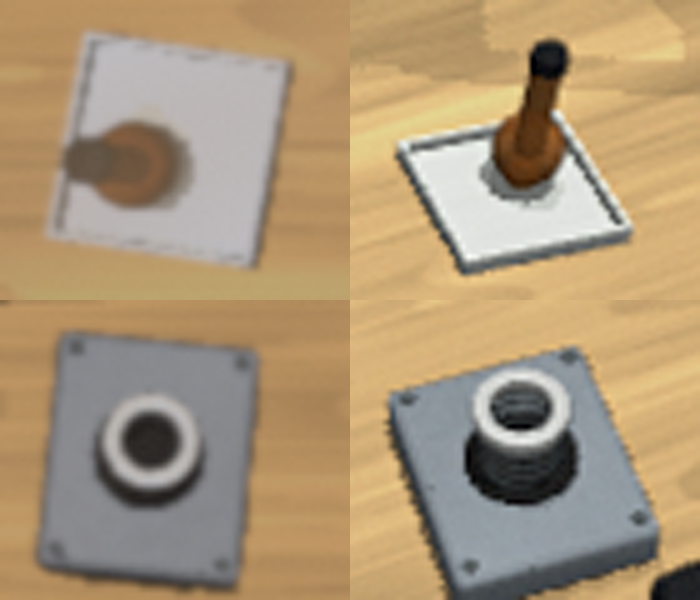

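The crops show a flask in the tray with its ball about 17–18 px wide from above, roughly 45 mm, so it looks like the small one. The ring at (335,184) is about 20 px wide, roughly 50 mm outside, so it looks like the narrow one. I'll measure both with masks.

```bash
cat > meas.py <<'E'
from h import *
T=pickle.load(open("top0.pkl","rb"));S=pickle.load(open("scene0.pkl","rb"))
def comp(m,u,v):
    n,l,st,c=cv2.connectedComponentsWithStats(m.astype(np.uint8));i=[i for i in range(1,n) if st[i,0]-2<=u<=st[i,0]+st[i,2]+2 and st[i,1]-2<=v<=st[i,1]+st[i,3]+2]
    i=max(i,key=lambda i:st[i,4]);return (l==i),st[i],c[i]
for nm,tu,su in(("narrow?",(335,184),(314,222)),("wide?",(255,203),(375,184))):
    obs=[]
    for d,(u,v) in((T,tu),(S,su)):
        im=d["img"].astype(int)
        m=np.zeros(im.shape[:2],bool);x0=slice(v-18,v+19),slice(u-18,u+19)
        m[x0]=(im[x0].min(2)>165)
        mm,st,c=comp(m,u,v)
        cs,_=cv2.findContours(mm.astype(np.uint8),cv2.RETR_EXTERNAL,cv2.CHAIN_APPROX_NONE)
        e=cv2.fitEllipse(max(cs,key=len))
        p=onz(d,*e[0],75 if d is T else 73);obs.append((d,*e[0]))
        print(nm,st,e,p.round(1), "major mm",(max(e[1])+1)*np.linalg.norm(p-ray(d,*e[0])[0])/d["fx"])
    print("tri",tri(obs))
for nm,tu,su in(("trayflask",(172,258),(417,138)),("matflask",(438,235),(197,222))):
    for d,(u,v) in((T,tu),(S,su)):
        im=d["img"].astype(int);hsv=cv2.cvtColor(d["img"],cv2.COLOR_RGB2HSV).astype(int)
        x0=slice(v-25,v+26),slice(u-25,u+26);m=np.zeros(im.shape[:2],bool)
        m[x0]=((im[...,0]-im[...,2]>45)&(im[...,0]<185)&(hsv[...,1]>130))[x0]
        k=np.zeros(im.shape[:2],bool);k[x0]=(im.max(2)<50)[x0]
        mm,st,c=comp(m,u,v);print(nm,"T" if d is T else "S","amber",st,c.round(1))
        n,l,s2,c2=cv2.connectedComponentsWithStats(k.astype(np.uint8))
        for i in range(1,n):
            if s2[i,4]>8:print("  dark",s2[i],c2[i].round(1))
        ys,xs=np.nonzero(mm)
        for y in range(ys.min(),ys.max()+1):
            q=xs[ys==y];print((y,q.min(),q.max()),end=" ")
        print()
E
python3 meas.py
```

```text
narrow? [326 174  18  18  97] ((334.7543029785156, 182.46206665039062), (16.496126174926758, 17.110145568847656), 179.2277374267578) [ 624.4 -101.1   75. ] major mm 46.92705907542791
narrow? [305 214  19  15 129] ((313.9007873535156, 220.9577178955078), (14.67796802520752, 18.595727920532227), 90.96826171875) [624.7 -98.7  73. ] major mm 49.2586646406448
tri (array([ 625.02082717, -100.06769348,   74.04870423]), [1.142360250439174, 1.1423602504391948])
wide? [242 190  24  24 131] ((253.87387084960938, 201.72914123535156), (22.922813415527344, 23.012784957885742), 171.37266540527344) [575.3 107.3  75. ] major mm 62.362572713601736
wide? [365 174  24  18 144] ((376.5330810546875, 182.27169799804688), (16.7703857421875, 23.37682342529297), 99.02383422851562) [575.4 109.6  73. ] major mm 66.38783786934147
tri (array([575.79895894, 108.26896844,  73.84551992]), [0.8673980703353072, 0.8673980703353171])Traceback (most recent call last):
  File "meas.py", line 24, in <module>
    mm,st,c=comp(m,u,v);print(nm,"T" if d is T else "S","amber",st,c.round(1))
            ~~~~^^^^^^^
  File "meas.py", line 5, in comp
    i=max(i,key=lambda i:st[i,4]);return (l==i),st[i],c[i]
ValueError: max() iterable argument is empty
```

The narrow ring is at about (625, -100, 74) and the wide ring at (576, 108), with outside diameters of 47–49 mm and 62–66 mm as expected. The flask mask needs tuning.

```bash
python3 - <<'E'
from h import *
T=pickle.load(open("top0.pkl","rb"));S=pickle.load(open("scene0.pkl","rb"))
for d,u,v in((T,160,257),(T,165,257),(T,170,257),(T,176,257),(T,181,257),(T,172,248),(S,417,140),(S,418,133),(S,419,122),(S,412,140),(S,417,146),(T,190,240),(T,150,270)):print(u,v,d["img"][v,u])
im=T["img"].astype(int);print((im[...,0]-im[...,2])[242:272,155:186])
im=S["img"].astype(int);print((im[...,0]-im[...,2])[115:152,402:428])
E
```

```text
160 257 [99 84 68]
165 257 [100  85  71]
170 257 [109  85  64]
176 257 [126  91  63]
181 257 [123 112  99]
172 248 [176 167 156]
417 140 [82 48 21]
418 133 [87 47 16]
419 122 [30 29 31]
412 140 [97 58 24]
417 146 [65 45 31]
190 240 [188 183 184]
150 270 [172 136  94]
[[83 83 82 75 48 16  9  7  2  3  3  3  2  2  2  2  3  3  3  4  3  5  4  4
   4  4  4  4  5  4  5]
 [84 83 82 72 43 14  9  8  3  3  2  2  3  4  3  3  4  5  4  4  4  5  5  4
   4  4  5  5  4  5  4]
 [85 85 83 69 38 12  8  5  3  3  3  3  3  3  3  4  4  4  4  4  4  4  4  4
   5  6  4  5  5  5  5]
 [86 86 82 62 30 10  7  5  3  3  4  3  3  3  4  4  4  6  6  8  8  7  6  4
   5  5  5  5  6  5  5]
 [87 86 82 59 25 10  9  4  3  3  3  3  3  4  4  5  5 11 14 16 16 13  8  6
   6  5  5  5  5  6  7]
 [87 86 79 52 19  9  8  4  4  4  4  5  5  5  5  6 10 16 18 19 19 18 13  7
   5  6  5  5  5  5  6]
 [86 84 74 46 16  9  8  4  4  4  4  5  5  6  9 11 18 20 21 20 20 19 16 10
   8  7  6  6  6  6  6]
 [83 82 70 42 16 10  7  4  5  4  5  6  9 14 23 29 32 33 29 25 23 20 19 17
  15 10  7  6  6  6  5]
 [83 81 65 36 14 10  6  4  5  6  8 14 24 35 47 5
[... 5442 characters left out ...]
64  50  36
    7   2   0   1   0   0   2   1]
 [  1   0   2   1   2   1   2  -1   1  17  54  50  60  54  52  34  11   1
    1   0   3   1   2   0   2   2]
 [  1   2   0   2   1   1   1   1   0   2  15  40  40  36  13   1   0   1
    0   2   2   1   1   1   1   1]
 [  1   1   1   2   1   4   2   1   0   0   0   1   3   2   0  -1   1   0
    3   2   2   1   1   1   2   2]
 [  1   3   3   1   2   2   1   2  -1  -1  -1  -1  -3   0  -1   0   0   2
    2   2   2   1   1   1   1   1]
 [  1   0   1   2   2   1   1   0   2   0   1   1   2  -1   0   2   1   1
    1   2   2   0   2   1   0   3]
 [  1   1   2   1   1   1   2   2   1   1   1   2   1   2   2   1   2   0
    2   2   2   1   1   1   1   1]]
```

```bash
python3 - <<'E'
from h import *
T=pickle.load(open("top0.pkl","rb"));S=pickle.load(open("scene0.pkl","rb"))
print("stopper T",onz(T,162.3,256.8,107),"S",onz(S,419.2,121.6,100.5))
print("ball T",onz(T,171,257.3,29),"S",onz(S,415.2,138.8,29))
print(tri([(T,162.3,256.8),(S,419.2,121.6)]),tri([(T,171,257.3),(S,415.2,138.8)]))
# large on mat: widths
for d,c in((S,(195,207)),(T,(447,234))): print(onz(d,*c,118))
# predicted extents for small flask at candidate
x,y=np.array([470,305])
# tray: bright mask
for d,(u,v),lo in((T,(180,255),150),(S,(412,148),150)):
    im=d["img"].astype(int);m=np.zeros(im.shape[:2],np.uint8);s=slice(v-35,v+35),slice(u-35,u+35)
    m[s]=((im.min(2)>100)&(im[...,0]-im[...,2]<30))[s]
    m=cv2.morphologyEx(m,cv2.MORPH_CLOSE,np.ones((9,9)))
    cs,_=cv2.findContours(m,0,2);c=max(cs,key=cv2.contourArea);rc=cv2.minAreaRect(c)
    M=cv2.moments(c);print("tray",rc,onz(d,M["m10"]/M["m00"],M["m01"]/M["m00"],10))
    ap=cv2.approxPolyDP(c,5,True)[:,0];print([onz(d,*p,12).round(0).tolist() for p in ap])
# near objects
for n,d,u,v,z in(("can top",S,461,181,150),("can T",T,189,143,150),("jar",T,242,251,50),("spool",T,394,150,45),("meter",T,296,139,35),("mat",T,432,236,4)):print(n,onz(d,u,v,z).round(0))
E
```

```text
stopper T [435.11449354 325.9819957  107.        ] S [436.71132308 329.6953436  100.5       ]
ball T [436.12152926 328.45127867  29.        ] S [434.28964063 331.91971861  29.        ]
(array([435.78524215, 329.28821343,  99.67518634]), [0.9888636430126241, 0.9888636430126705]) (array([436.51619142, 328.60849483,  31.85584042]), [1.0929181395119405, 1.0929181395117542])
[ 497.18935412 -359.18608801  118.        ]
[ 485.85096495 -375.18007196  118.        ]
tray ((178.345947265625, 254.47567749023438), (42.213871002197266, 41.59001922607422), 8.972626686096191) [443.9444717  314.78701263  10.        ]
[[504.0, 360.0, 12.0], [401.0, 374.0, 12.0], [384.0, 269.0, 12.0], [487.0, 253.0, 12.0]]
tray ((412.5941162109375, 147.4235382080078), (28.41788673400879, 40.89138412475586), 77.47119140625) [453.45724497 310.71905277  10.        ]
[[400.0, 379.0, 12.0], [456.0, 335.0, 12.0], [431.0, 311.0, 12.0], [397.0, 336.0, 12.0], [384.0, 274.0, 12.0], [490.0, 253.0, 12.0], [513.0, 356.0, 12.0]]
can top [715. 262. 150.]
can T [711. 258. 150.]
jar [450. 140.  50.]
spool [ 717. -262.   45.]
meter [752.   1.  35.]
mat [ 489. -364.    4.]
```

The tray flask triangulates to about (436, 329). Its stopper comes out at z≈100 (expected 100.5) and its ball at z≈32 (expected 29), with stopper and ball widths that fit flask_small. It stands about 16 mm from the tray centre at about (444, 315). The target is therefore the narrow ring at (624.7, -100). I'll move above the flask.

```bash
python3 -m crank '{"slide":[[-0.032,-0.0147,0],[-0.032,-0.0147,0],[-0.032,-0.0147,0],[-0.032,-0.0147,0],[-0.032,-0.0147,0],[-0.032,-0.0147,0],[-0.032,-0.0147,0],[-0.032,-0.0147,0]],"twist":[0,0,0,0,0,0,0,0]}' 0 80
```

```text
time: 0.9
tool_pos: [435.9, 328.3, 230.8]
tcp_rot: [-180.0, -0.0, 155.1]
ft_force: [-0.2, 0.8, -0.2]
finger_gap: 85.4
```

```bash
python3 -m crank '{"slide":[[0,0,0],[0,0,0],[0,0,0]],"twist":[0,0,0]}'; cat > tgt.py <<'E'
import sys,numpy as np
from bench import status
from scipy.spatial.transform import Rotation as Ro
s=status.sense();R=Ro.from_euler("xyz",s["tcp_rot"],degrees=True).as_matrix()
t=np.array([float(a) for a in sys.argv[1:4]])
print(s["tool_pos"].round(1),s["tcp_rot"].round(2),s["ft_force"].round(2),round(s["finger_gap"],1),"tool delta m",(R.T@(t-s["tool_pos"])/1000).round(4))
E
python3 tgt.py 436 329 55
```

```text
time: 1.2
tool_pos: [434.7, 330.2, 231.0]
tcp_rot: [-180.0, -0.0, 155.1]
ft_force: [-0.5, 0.2, -0.3]
finger_gap: 85.1
[434.7 330.2 231. ] [-1.7999e+02 -4.0000e-02  1.5511e+02] [-0.52  0.19 -0.26] 85.1 tool delta m [-0.0018 -0.0006  0.176 ]
```

```bash
python3 -m crank '{"slide":[[-0.001,0,0.03],[0,0,0.03],[0,0,0.03],[0,0,0.02],[0,0,0]],"twist":[0,0,0,0,0]}'; python3 - <<'E'
from h import *
from bench import viewer
o=[]
for n,u,v,w,h in(("scene",360,60,120,110),("top",110,205,120,110)):
    d=viewer.snapshot(n);pickle.dump(d,open(n+"1.pkl","wb"));o.append(cv2.resize(d["img"][v:v+h,u:u+w,::-1],None,fx=3.3,fy=3.3,interpolation=2))
cv2.imwrite("pics/pre.png",np.hstack(o))
E
python3 tgt.py 436 329 55
```

```text
time: 1.7
tool_pos: [433.0, 328.9, 117.5]
tcp_rot: [-179.7, -0.2, 155.2]
ft_force: [0.2, -0.7, -0.5]
finger_gap: 85.2
[435.6 330.  121.6] [-1.7998e+02 -2.0000e-02  1.5517e+02] [-0.75 -0.39  0.75] 85.6 tool delta m [-0.0008 -0.0007  0.0666]
```

View pics/pre.png

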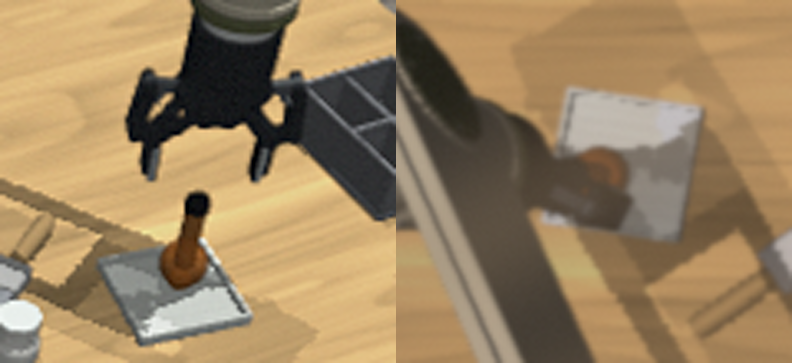

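The pre-grasp view shows the open jaws on either side of the stopper (crop 197,205), with clearance on both sides. I'll descend the remaining 66 mm.

```bash
python3 -m crank '{"slide":[[-0.001,-0.001,0.02],[0,0,0.02],[0,0,0.016],[0,0,0.01],[0,0,0],[0,0,0]],"twist":[0,0,0,0,0,0]}'; python3 tgt.py 436 329 55
```

```text
time: 2.4
tool_pos: [437.4, 328.6, 56.6]
tcp_rot: [179.9, 0.1, 155.1]
ft_force: [-0.2, 0.5, -0.1]
finger_gap: 85.3
[437.4 328.6  56.6] [1.7992e+02 5.0000e-02 1.5510e+02] [-0.24  0.51 -0.08] 85.3 tool delta m [ 0.0015 -0.0002  0.0016]
```

```bash
python3 -m crank '{"slide":[[0,0,0],[0,0,0],[0,0,0],[0,0,0],[0,0,0],[0,0,0],[0,0,0],[0,0,0]],"twist":[0,0,0,0,0,0,0,0]}' 1 80;  python3 -m crank '{"slide":[[0,0,0],[0,0,0],[0,0,0]],"twist":[0,0,0]}'; python3 tgt.py 436 329 200
```

```text
time: 3.2
tool_pos: [437.1, 328.2, 55.6]
tcp_rot: [180.0, 0.0, 155.1]
ft_force: [0.0, 0.1, 3.3]
finger_gap: 19.2
time: 3.5
tool_pos: [437.1, 328.2, 55.6]
tcp_rot: [180.0, 0.0, 155.1]
ft_force: [-0.3, 1.6, 3.9]
finger_gap: 18.7
[437.1 328.2  55.6] [1.7996e+02 2.0000e-02 1.5509e+02] [-0.29  1.55  3.88] 18.7 tool delta m [ 0.0013  0.0004 -0.1444]
```

The gap settled at about 19 mm, which matches the 20 mm neck. Lifting now.

```bash
python3 -m crank '{"slide":[[0,0,-0.01],[0,0,-0.015],[0,0,-0.025],[0,0,-0.03],[0,0,-0.03],[0,0,-0.025],[0,0,-0.01],[0,0,0]],"twist":[0,0,0,0,0,0,0,0]}'; python3 - <<'E'
from h import *
from bench import viewer
o=[]
for n,u,v,w,h in(("scene",360,40,120,110),("top",110,205,120,110)):
    d=viewer.snapshot(n);pickle.dump(d,open(n+"2.pkl","wb"));o.append(cv2.resize(d["img"][v:v+h,u:u+w,::-1],None,fx=3.3,fy=3.3,interpolation=2))
cv2.imwrite("pics/lift.png",np.hstack(o))
E
python3 tgt.py 624.7 -100 200
```

```text
time: 4.3
tool_pos: [437.6, 328.4, 202.6]
tcp_rot: [179.8, 0.1, 155.1]
ft_force: [-0.1, 0.4, -1.3]
finger_gap: 19.0
[436.2 327.6 199.3] [-1.7993e+02 -4.0000e-02  1.5509e+02] [ 0.12 -0.06 -2.64] 18.6 tool delta m [-0.351  -0.3084 -0.0006]
```

View pics/lift.png

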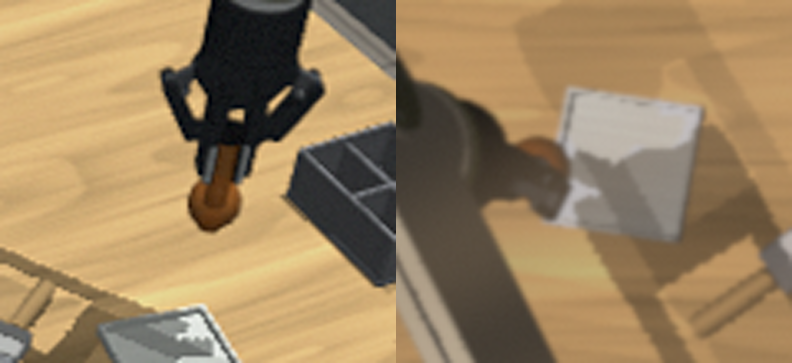

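The flask hangs upright in the jaws, clear of the tray. I'll carry it to above the narrow ring.

```bash
python3 -m crank '{"slide":[[-0.015,-0.0132,0],[-0.027,-0.0237,0],[-0.027,-0.0237,0],[-0.027,-0.0237,0],[-0.027,-0.0237,0],[-0.027,-0.0237,0],[-0.027,-0.0237,0],[-0.027,-0.0237,0]],"twist":[0,0,0,0,0,0,0,0]}'; python3 -m crank '{"slide":[[-0.027,-0.0237,0],[-0.027,-0.0237,0],[-0.027,-0.0237,0],[-0.027,-0.0237,0],[-0.024,-0.021,0],[-0.015,-0.0132,0],[0,0,0],[0,0,0]],"twist":[0,0,0,0,0,0,0,0]}'; python3 tgt.py 624.7 -100 140
```

```text
time: 5.2
tool_pos: [545.4, 78.1, 197.8]
tcp_rot: [-179.9, -0.2, 155.1]
ft_force: [1.1, 1.5, -2.2]
finger_gap: 19.1
time: 6.0
tool_pos: [624.2, -99.2, 197.9]
tcp_rot: [-180.0, -0.2, 155.0]
ft_force: [-1.2, -0.5, -2.0]
finger_gap: 19.0
[624.2 -99.2 197.9] [-179.97   -0.22  155.03] [-1.17 -0.5  -1.96] 19.0 tool delta m [-0.001  -0.0004  0.0579]
```

```bash
python3 -m crank '{"slide":[[0,0,0.02],[0,0,0.02],[0,0,0.01],[0,0,0.005],[0,0,0],[0,0,0]],"twist":[0,0,0,0,0,0]}'; python3 - <<'E'
from h import *
from bench import viewer
o=[]
for n,u,v,w,h in(("scene",265,160,100,90),("top",290,140,100,90)):
    d=viewer.snapshot(n);pickle.dump(d,open(n+"3.pkl","wb"));o.append(cv2.resize(d["img"][v:v+h,u:u+w,::-1],None,fx=4,fy=4,interpolation=2))
cv2.imwrite("pics/above.png",np.hstack(o))
E
python3 tgt.py 624.7 -100 118
```

```text
time: 6.6
tool_pos: [625.7, -99.1, 146.2]
tcp_rot: [180.0, 0.1, 155.1]
ft_force: [0.1, 0.6, -1.3]
finger_gap: 18.9
[626.  -99.4 146.6] [1.7998e+02 1.1000e-01 1.5509e+02] [-0.05  0.13 -1.33] 18.8 tool delta m [ 0.001  -0.0011  0.0286]
```

View pics/above.png

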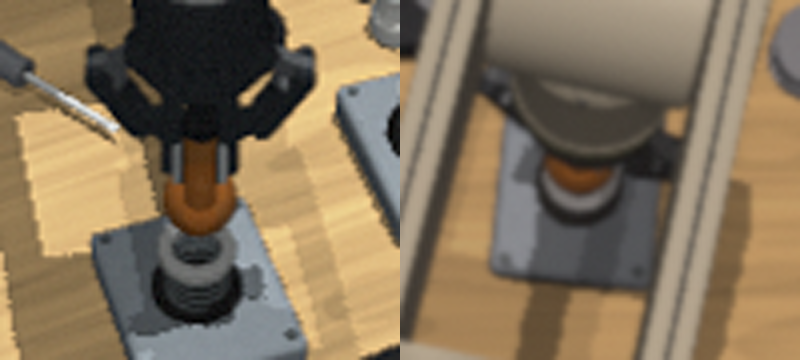

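The flask hangs above the narrow ring, with the ball near crop (199,203) and the ring at (198,255). I'll check the lateral offset numerically.

```bash
python3 - <<'E'
from h import *
d=pickle.load(open("scene3.pkl","rb"));im=d["img"].astype(int)
D=im[...,0]-im[...,2]
m=((D>40)&(im[...,0]<165)&(im[...,2]<60)).astype(np.uint8);m[:,:295]=0;m[:,335:]=0;m[:200]=0;m[235:]=0
ys,xs=np.nonzero(m)
rows=[]
for y in range(200,225):
    q=xs[ys==y]
    if len(q):rows.append((y,q.min(),q.max()))
print(rows)
z=119.8
for X in((624.7,-100),(625.8,-99.3),(624.7,-98.7)):
    c=proj(d,[*X,z]);e=23*d["fx"]/np.linalg.norm(ray(d,*c)[0]-[*X,z]);print(X,c,"rad",e,"cols",c[0]-e,c[0]+e,"bottom",c[1]+e, "ring ctr",proj(d,[*X,75]))
E
```

```text
[(200, np.int64(304), np.int64(318)), (201, np.int64(304), np.int64(318)), (202, np.int64(302), np.int64(318)), (203, np.int64(302), np.int64(318)), (204, np.int64(302), np.int64(322)), (205, np.int64(306), np.int64(322)), (206, np.int64(305), np.int64(322)), (207, np.int64(303), np.int64(323)), (208, np.int64(305), np.int64(323)), (209, np.int64(305), np.int64(323)), (210, np.int64(305), np.int64(323)), (211, np.int64(304), np.int64(323)), (212, np.int64(305), np.int64(322)), (213, np.int64(305), np.int64(322)), (214, np.int64(308), np.int64(321)), (215, np.int64(308), np.int64(320)), (216, np.int64(309), np.int64(319)), (217, np.int64(310), np.int64(318)), (218, np.int64(312), np.int64(316))]
(624.7, -100) [313.46040743 209.50992583] rad 9.457598615474598 cols 304.00280881402944 322.9180060449786 bottom 218.96752444864188 ring ctr [313.41852905 220.65366393]
(625.8, -99.3) [313.90998229 209.73950587] rad 9.461362087870903 cols 304.448620202681 323.3713443784228 bottom 219.20086795934625 ring ctr [313.85454124 220.88061706]
(624.7, -98.7) [313.94707286 209.33748905] rad 9.454713861502416 cols 304.49235899985916 323.40178672286396 bottom 218.7922029087391 ring ctr [313.89055384 220.48289712]
```

The ball's image centre is at column 314.0 and the ring's at 313.9, and the ball's bottom row agrees with the prediction too, so it is aligned within about 1–2 mm. I'll lower it to just above seating and then press while watching the force.

```bash
python3 -m crank '{"slide":[[0,0,0.01],[0,0,0.01],[0,0,0.004],[0,0,0],[0,0,0]],"twist":[0,0,0,0,0]}'; python3 -m crank '{"slide":[[0,0,0.003],[0,0,0.003],[0,0,0],[0,0,0]],"twist":[0,0,0,0]}'; python3 tgt.py 624.7 -100 103
```

```text
time: 7.2
tool_pos: [625.2, -99.3, 121.0]
tcp_rot: [-180.0, -0.0, 155.1]
ft_force: [0.6, -0.6, -1.2]
finger_gap: 18.8
time: 7.6
tool_pos: [625.8, -99.6, 116.1]
tcp_rot: [180.0, 0.1, 155.1]
ft_force: [-0.0, -0.9, 4.2]
finger_gap: 18.9
[625.8 -99.6 116.1] [1.7999e+02 8.0000e-02 1.5509e+02] [-0.03 -0.91  4.2 ] 18.9 tool delta m [ 0.0009 -0.0009  0.0131]
```

Contact came at the expected height with little side force. Pressing now.

```bash
python3 -m crank '{"slide":[[0,0,0.003],[0,0,0.003],[0,0,0.003],[0,0,0.003],[0,0,0.001],[0,0,0],[0,0,0],[0,0,0]],"twist":[0,0,0,0,0,0,0,0]}'; python3 - <<'E'
from h import *
from bench import viewer
o=[]
for n,u,v,w,h in(("scene",265,160,100,90),("top",290,140,100,90)):
    d=viewer.snapshot(n);pickle.dump(d,open(n+"4.pkl","wb"));o.append(cv2.resize(d["img"][v:v+h,u:u+w,::-1],None,fx=4,fy=4,interpolation=2))
    cv2.imwrite(f"pics/{n}4.png",d["img"][:,:,::-1])
cv2.imwrite("pics/press.png",np.hstack(o))
E
python3 tgt.py 624.7 -100 103
```

```text
time: 8.4
tool_pos: [626.2, -99.8, 104.1]
tcp_rot: [180.0, 0.1, 155.1]
ft_force: [-2.5, -0.8, 10.2]
finger_gap: 19.2
[626.2 -99.8 104.1] [1.7999e+02 1.4000e-01 1.5509e+02] [-1.72 -1.22 10.27] 18.9 tool delta m [ 0.0013 -0.0008  0.0011]
```

View pics/press.png

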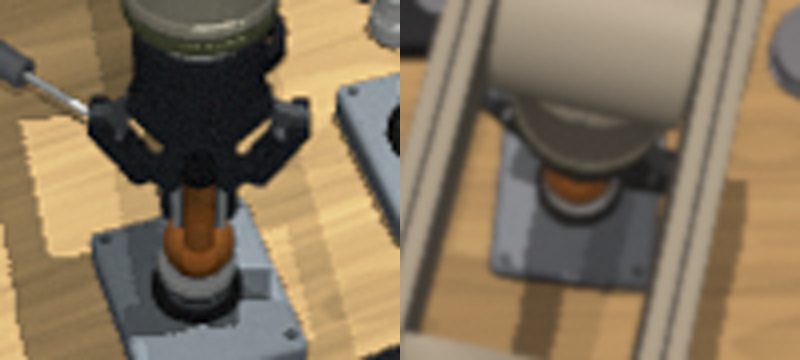

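View pics/scene4.png

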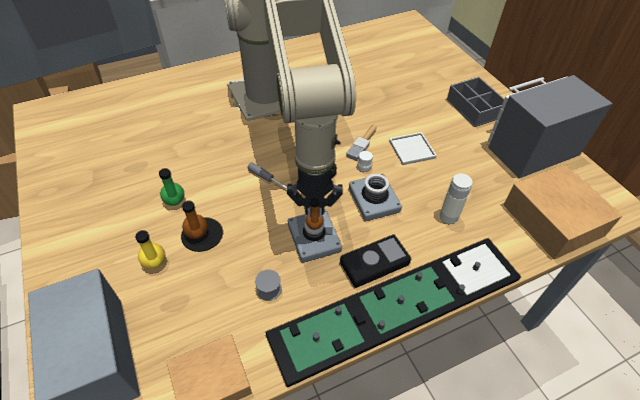

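The flask sits seated in the sunken ring. The net force of about 11.5 N implies roughly 12.5 mm of travel, and the geometry gives about 14 mm. I'll add 2 mm for margin.

```bash
python3 -m crank '{"slide":[[0,0,0.001],[0,0,0.001],[0,0,0],[0,0,0],[0,0,0],[0,0,0],[0,0,0],[0,0,0]],"twist":[0,0,0,0,0,0,0,0]}'; python3 - <<'E'
from h import *
from bench import viewer,status
d=viewer.snapshot("scene");im=d["img"].astype(int)
cv2.imwrite("pics/fin.png",cv2.resize(d["img"][160:250,265:365,::-1],None,fx=6,fy=6,interpolation=2))
d0=pickle.load(open("scene0.pkl","rb"))["img"].astype(int)
df=np.abs(im-d0).max(2)>60;n,l,s,c=cv2.connectedComponentsWithStats(df.astype(np.uint8))
print([tuple(x) for x in s[1:] if x[4]>25])
D=im[...,0]-im[...,2];m=(D>40)&(im[...,0]<165)&(im[...,2]<60)
for y in range(214,230):
    q=np.nonzero(m[y,295:335])[0]+295
    if len(q):print(y,q.min(),q.max(),end="; ")
g=status.sense();print(g["tool_pos"],g["ft_force"],g["finger_gap"],g["time"])
fz=g["tool_pos"][2]-51.6+25
print(proj(d,[624.7,-98.7,fz]),fz)
E
```

```text
time: 9.3
tool_pos: [626.2, -99.8, 102.3]
tcp_rot: [180.0, 0.1, 155.1]
ft_force: [-2.6, -1.8, 11.5]
finger_gap: 18.8
[(np.int32(241), np.int32(0), np.int32(207), np.int32(244), np.int32(12067)), (np.int32(434), np.int32(0), np.int32(53), np.int32(33), np.int32(881)), (np.int32(235), np.int32(5), np.int32(12), np.int32(13), np.int32(71)), (np.int32(229), np.int32(82), np.int32(12), np.int32(15), np.int32(63)), (np.int32(228), np.int32(89), np.int32(12), np.int32(20), np.int32(69)), (np.int32(241), np.int32(98), np.int32(44), np.int32(20), np.int32(307)), (np.int32(406), np.int32(118), np.int32(18), np.int32(33), np.int32(344)), (np.int32(259), np.int32(179), np.int32(36), np.int32(76), np.int32(1051))]
214 311 318; 215 311 318; 216 307 318; 217 307 322; 218 306 322; 219 306 322; 220 306 322; 221 306 322; 222 306 322; 223 307 322; 224 307 321; 225 308 321; 226 308 320; 227 310 319; 228 311 317; 229 313 315; [626.27345631 -99.80233231 102.35502261] [-2.59785119 -0.77966264 11.28967281] 19.018230713203 9.35
[313.89147816 220.3006249 ] 75.75502261170885
```

View pics/fin.png

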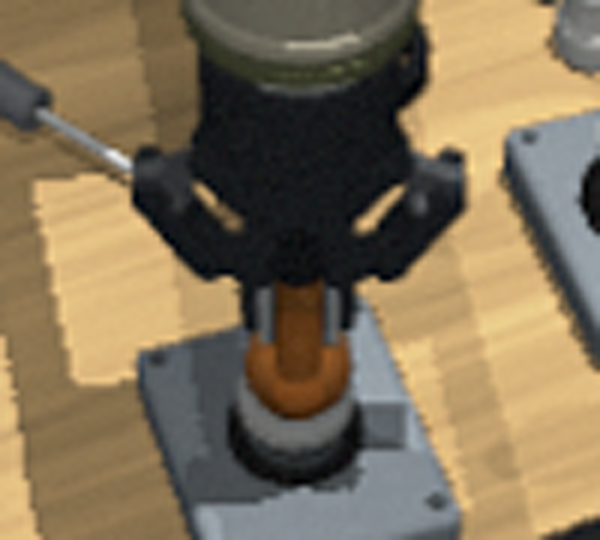

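The ball is centred in the sunken ring at column 314. The force is about 11.3 N measured plus 1.3 N for the flask's weight, and the hand is still. The image differences are confined to the arm, its shadows and the now empty tray spot. Handing in.

```bash
python3 -c "
from bench import hand_in
print(hand_in())"
```

```text
the job is handed in; nothing more can be done
None
```

I mixed the small flask, the one in the tray. I lifted it by its neck from about (436, 329), set it upright in the narrow ring at about (625, -100), and pressed it down. I handed in at about 9.4 s with the hand still gripping it at 80 N.

**Last checks**
- **Ring travel:** this is an estimate, since I had no direct reading of the joint. The tool stands about 16 mm below the seating height. The net spring force of about 12.6 N suggests about 14 mm. The two differ by about 2 mm, but both are well over 10 mm and short of the 18 mm stop.
- **Flask:** the finger gap is 19 mm against the 20 mm neck. The ball is centred in the ring to within a pixel in the scene view, and the tool is vertical to about 0.1°. There is a small sideways force of about 2.6 N. The tool's reading is about 1.5 mm from the ring position I measured.
- **Everything else:** comparing the scene view with the first picture showed no change at the other flask, the wide ring or the bystanders. The only differences were the arm, its shadow and the emptied tray. The arm hides a small part of the bench in that view.

One thing I did not mend: the two cameras disagreed by about 2–3 mm in y throughout. I averaged them, and the flask seated normally.

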